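Load the yellow cassettes into the spring magazine

ROBOT

A 7-joint arm with a two-finger parallel gripper is mounted at the origin on a cart in front of the work surface, level with it; the furniture and walls round the work are solid. World frame = base frame: x ahead of the robot, y to its left, z up, the work surface at z = 0. Lengths are in m, angles in rad, forces in N, time in s.
With the tool pointing down it reaches from about 0.425 to 0.925 m from the base axis. Payload 6.8 kg.
Tool frame: the origin (TCP) lies midway between the tips of the shut fingers; the grasp point (between the pads) lies 19 mm behind it; z points along the fingers, y is the line along which they close (so a half turn about z gives the same grasp; the last joint's range is limited). The gripper opens to 85 mm and grips with 20 to 120 N. Pads are 22 mm wide; open, the fingers measure 114 mm over their backs; the gripper's body (76 mm by 85 mm) begins 54 mm behind the grasp point. The pads swing forward as they close: fully open they stand 13 mm farther back than shut.
Start: joints at [1.015, 0.477, 0.022, 1.555, -0.011, 1.109, -0.083], TCP at [0.292, -0.608, 0.231] pointing down, gripper open.
Joint ranges: [-2.96, 2.96], [-0.34, 2.1], [-1.41, 1.46], [0.24, 2.44], [-1.37, 4.51], [0.17, 1.92], [-2.96, 2.96]. Speed limits (rad/s): [2.39, 2.39, 3.14, 3.14, 3.14, 3.14, 3.14].

INTERFACE

Orientations are given as a unit quaternion [w, x, y, z].
In Python, from cell import env, kinematics, monitor, cams, spot_in, mark_of gives the robot as it stands. Calls block until the motion is done:
- env.reach(position, orientation): joint-space move of the TCP to a pose.
- env.movel(position, velocity=0.15, rot=None, stop_force=None): straight line of the TCP; rot=None keeps the orientation; velocity is the mean speed in m/s. With stop_force (N) it stops when the force on the tool has changed by that much, and returns True; else False.
- env.goto_joints(angles): joint-space move.
- env.grip(opening, f_grip=None): finger opening in m; f_grip is the grip in N (None keeps the last); returns when the fingers have stopped.
- env.dwell(seconds).
- kinematics.inverse_kinematics(position, orientation): joint angles nearest the present ones, or None.
- monitor.get_state(): the state.
- cams.camera(name): name is "side" or "top"; returns (picture, depth): 420x560x3 uint8, blue, green, red; 420x560 float32, m along the optical axis (not along the pixel's ray), 0 where there is no reading.
- cams.calibration(name): a dict with "fx", "fy", "cx", "cy" (pixels), "k1" (the pictures are not rectified: a ray, as slopes to the right and down, at radius r is drawn at 1 + k1 r^2 times it, then the intrinsics apply), "rvec" (rotation vector, rad) and "tvec" (3), from world to camera coordinates, as OpenCV has them. Camera axes: x right, y down, z forward; pixel columns grow to the right and rows downward; lengths in m; the calibration is good to about 2 mm. A picture is of the moment at which its call begins. calibration takes no time and is no camera call.
A pose or a line that the arm cannot do raises env.PlanningError and nothing moves.
- env.job_done(): hands the job in; it is judged then, once.
Trained networks look in the newest picture that a camera, given by its name, has taken for a name from the list of things; names that differ only in an ending like _2 or _b are one class to them, and where a whole thing is asked for, a point or a joint stands for the part that bears it (a point fixed in the world has none). Each returns a list of dicts, best first, with "score" (0 to 1); they miss things now and then, are a little off and sometimes report something else, mostly with a low value. They report only what shows in the picture. A call takes as long as a camera call.
- spot_in(query, camera): "at" ([x, y, z] in m, in the coordinates of the camera as it stood for that picture, good to about 4 mm: the middle of the surface that is visible of it).
- mark_of(query, camera): "at" ([x, y, z] in m, in the coordinates of the camera as it stood for that picture, good to about 4 mm: a listed point, or the origin of a listed thing).
The state is a dict: "time": time; "qpos": joint angles; "joint_velocities": joint speeds; "joint_torque": joint torques, N m; "tcp_pos": TCP position; "orientation": TCP orientation; "force": force on the tool from outside, world axes, zero at the start; "torque": the same for the moment, N m; "opening": finger opening in m; "gripper_force": force on a finger pad.
Only numpy, scipy, OpenCV 4.12 (cv2) and the standard library are available. Lean on these libraries where they do the work, as an engineer would, in place of code of your own. Each camera call takes 0.05 s, during which the arm holds its last target. There are 200 camera calls.

TASK

Load both yellow cassettes flat into the spring magazine, one after the other: push each down from above, past the two red sprung lips, until it has snapped in beneath them and is held there. Leave the green cassette where it lies.

Things in the scene. Friction and masses are not known exactly. Their poses are not given: they have to be found in the camera images.
- magazine: Fixed spring magazine. Origin: centre of underside of its black base (146 x 90 x 10 mm); x its long way, z up. Takes cassettes flat, stacked, centred, their length along x, either way round. Corner guides leave 79 x 55 mm inside; tops at z 88 flare out 8 mm each side. Both long sides are open for |x| < 27, from z 10 up, so fingers gripping a cassette's width go down with it and open there.
- magazine_lips (a point): Centre of the magazine, level with the flat undersides of its two red sprung lips (66 mm above its origin). They reach 5 mm in at each x end; tops slope, 14 mm high. A push of 5 to 15 N takes a cassette past; go about 5 mm past, then they close. The sprung plate under them (6 to 8 N, yields 48 mm) presses the stack up: the last one in has its top here, underside 16 mm lower.
- cassette_yellow_1: Yellow tissue cassette: flat block 75 x 52 x 16 mm (x, y, z), about 60 g, with slotted lid and a white writing strip at one end, lying flat on the worktop. Origin: centre of its underside; x along its length, z up. Pinch it across its 52 mm width. To be loaded.
- cassette_yellow_2: Yellow tissue cassette: flat block 75 x 52 x 16 mm (x, y, z), about 60 g, with slotted lid and a white writing strip at one end, lying flat on the worktop. Origin: centre of its underside; x along its length, z up. Pinch it across its 52 mm width. The same as the other yellow one; to be loaded; the order does not matter.
- cassette_green: Green tissue cassette: flat block 75 x 52 x 16 mm (x, y, z), about 60 g, with slotted lid and a white writing strip at one end, lying flat on the worktop. Origin: centre of its underside; x along its length, z up. Pinch it across its 52 mm width. Not wanted: leave it.

How it is judged:
On the way:
1. one yellow cassette is in the magazine below the lips while the other is still outside (((z of cassette_yellow_1 in the frame of magazine below 0.052 m and horizontal distance between cassette_yellow_1 and magazine below 0.008 m and angle between cassette_yellow_1's own z axis and vertical below 0.1 rad and (z of cassette_yellow_2 in the frame of magazine above 0.06 m or horizontal distance between cassette_yellow_2 and magazine above 0.05 m)) or (z of cassette_yellow_2 in the frame of magazine below 0.052 m and horizontal distance between cassette_yellow_2 and magazine below 0.008 m and angle between cassette_yellow_2's own z axis and vertical below 0.1 rad and (z of cassette_yellow_1 in the frame of magazine above 0.06 m or horizontal distance between cassette_yellow_1 and magazine above 0.05 m)))), for 0.2 s.
At the end, for the whole second after the job is handed in: Both yellow cassettes lie in the magazine, at rest, flat within 0.1 rad, centred within 8 mm, the underside of each less than 52 mm above the magazine's underside (that is, its top below the lips, 2 mm of slack) (z of each of cassette_yellow_1, cassette_yellow_2 in the frame of magazine below 0.052 m and horizontal distance between each of cassette_yellow_1, cassette_yellow_2 and magazine below 0.008 m and angle between each of cassette_yellow_1, cassette_yellow_2's own z axis and vertical below 0.1 rad and linear speed of each of cassette_yellow_1, cassette_yellow_2 below 0.02 m/s); the robot touches nothing.
It fails at once if the green cassette is moved more than 30 mm (distance of cassette_green from where it was at the start of the episode above 0.03 m).
It also fails if it takes over 51 s, if anything falls off the work surface, if the arm or the gripper's body presses on something with over 40 N, if the wrist force passes 120 N, or if a joint passes its speed limit or range.

## Working session

There is one attempt and no reset: what is moved stays moved. The work goes in short steps, each a Python script; the robot and the scene stay as the last script left them, time stands still between calls to the robot, and variables do not carry over. Pictures are saved under pics/ and viewed, at most 10 in all, crops included, and the job is handed in when it is done.

```bash
ls; mkdir -p pics
cat > h.py <<'E'
import numpy as np, cv2
from cell import env, kinematics, monitor, cams, spot_in, mark_of
def cal(n):
    c=cams.calibration(n); R=cv2.Rodrigues(np.array(c["rvec"],float))[0]; return c,R,np.array(c["tvec"],float).ravel()
def c2w(n,p):
    c,R,t=cal(n); return R.T@(np.array(p)-t)
def K(c): return np.array([[c["fx"],0,c["cx"]],[0,c["fy"],c["cy"]],[0,0,1.]])
def cloud(n,d):
    c,R,t=cal(n); h,w=d.shape
    uv=np.stack(np.meshgrid(np.arange(w),np.arange(h)),-1).reshape(-1,1,2).astype(np.float64)
    s=cv2.undistortPoints(uv,K(c),np.array([c["k1"],0,0,0.])).reshape(h,w,2)
    P=np.dstack([s[...,0]*d,s[...,1]*d,d]); return (P-t)@R
def w2p(n,p):
    c,R,t=cal(n); return cv2.projectPoints(np.array(p,float).reshape(-1,3),np.array(c["rvec"],float),t,K(c),np.array([c["k1"],0,0,0.]))[0].reshape(-1,2)
E
python3 - <<'E'
from h import *
for n in("top","side"):
    p,d=cams.camera(n); cv2.imwrite(f"pics/{n}0.png",p); np.savez(f"{n}0.npz",p=p,d=d)
    c,R,t=cal(n); print(n,-R.T@t)
    for q in("magazine","magazine_lips","cassette_yellow_1","cassette_green"):
        for f in (spot_in,mark_of):
            for r in f(q,n): print(n,q,f.__name__,round(r["score"],2),c2w(n,r["at"]).round(4),w2p(n,c2w(n,r["at"])).round())
print(monitor.get_state())
E
```

```text
cell.py
pics
top [0.34852011 0.06859424 1.00406995]
top magazine call 0.72 [0.602  0.0218 0.0632] [[295. 166.]]
top magazine call 0.7 [0.6056 0.0161 0.001 ] [[296. 171.]]
top magazine_lips call 0.61 [0.6035 0.0212 0.061 ] [[295. 165.]]
top magazine_lips call 0.64 [0.6103 0.0174 0.0611] [[297. 163.]]
top cassette_yellow_1 call 0.85 [ 0.4125 -0.1726  0.0162] [[370. 244.]]
top cassette_yellow_1 call 0.78 [0.4565 0.1135 0.0165] [[258. 225.]]
top cassette_yellow_1 call 0.8 [ 0.4603  0.1166 -0.0023] [[257. 225.]]
top cassette_yellow_1 call 0.59 [ 4.14e-01 -1.73e-01  2.00e-04] [[368. 244.]]
top cassette_green call 0.83 [0.4193 0.3231 0.0156] [[175. 238.]]
top cassette_green call 0.65 [ 0.4197  0.3277 -0.0009] [[175. 239.]]
side [0.49994604 0.86326119 0.40206119]
side magazine call 0.86 [0.5693 0.0353 0.0651] [[257. 213.]]
side magazine call 0.67 [0.6096 0.0149 0.0008] [[240. 236.]]
side magazine_lips call 0.71 [0.5729 0.042  0.065 ] [[255. 214.]]
side magazine_lips call 0.71 [0.6097 0.0227 0.0668] [[239. 210.]]
side cassette_yellow_1 call 0.89 [ 0.417  -0.1593  0.0185] [[322. 202.]]
side ca
[... 361 characters left out ...]
': array([ 1.014902  ,  0.47694738,  0.02240811,  1.55537382, -0.01151125,
        1.10926236, -0.08311043]), 'joint_velocities': array([-0.00138661, -0.00092733,  0.00029237,  0.00074733,  0.00069764,
       -0.0006911 , -0.00091845]), 'joint_torque': array([-1.22792235e-04, -5.96315145e+01,  1.60608742e+00, -2.81548387e+01,
        1.24937348e-02,  1.46738508e-03,  4.07370479e-06]), 'tcp_pos': array([ 0.29228706, -0.60848572,  0.23135445]), 'orientation': array([6.24590306e-05, 9.75044390e-01, 2.22009985e-01, 3.09708822e-05]), 'force': array([0.11007376, 0.73251591, 1.02526354]), 'torque': array([ 0.03943126, -0.02094307, -0.00713054]), 'gripper_force': 0.0, 'opening': 0.08513599424551248}
```

View pics/top0.png

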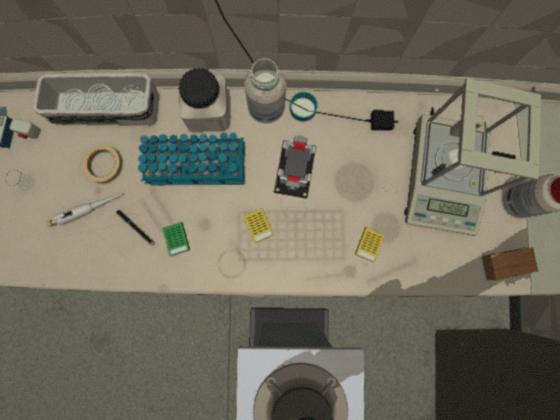

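View pics/side0.png

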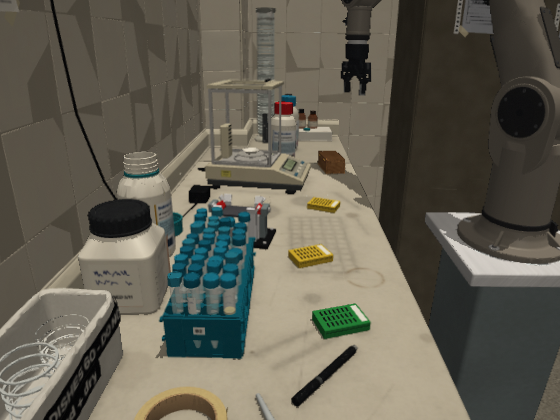

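Run:
```python
from h import *
def rect(P):
    (c,s,a)=cv2.minAreaRect((P[:,:2]*1000).astype(np.float32)); 
    if s[0]<s[1]: s=s[::-1]; a+=90
    return np.round(c,1),np.round(s,1),round(a,1)
for n in("top","side"):
    z=np.load(n+"0.npz"); p,d=z["p"],z["d"]; W=cloud(n,d); hsv=cv2.cvtColor(p,cv2.COLOR_BGR2HSV)
    for nm,c in(("y1",(.415,-.173)),("y2",(.4585,.1145)),("g",(.418,.325))):
        m=(d>0)&(np.hypot(W[...,0]-c[0],W[...,1]-c[1])<.055)&(W[...,2]>.010)&(W[...,2]<.03)
        P=W[m]; print(n,nm,m.sum(),np.median(P[:,2]).round(4),rect(P))
    m=(d>0)&(np.hypot(W[...,0]-.607,W[...,1]-.018)<.11)
    for lo,hi in((.004,.02),(.02,.06),(.06,.08),(.082,.1)):
        P=W[m&(W[...,2]>lo)&(W[...,2]<hi)]; print(n,lo,len(P),rect(P) if len(P) else "")
    red=m&((hsv[...,0]<8)|(hsv[...,0]>172))&(hsv[...,1]>120)&(hsv[...,2]>60)
    k,l,st,ce=cv2.connectedComponentsWithStats(red.astype(np.uint8))
    for i in range(1,k):
        if st[i,4]>8: P=W[l==i]; print(n,"red",st[i,4],P.mean(0).round(4),P.min(0).round(3),P.max(0).round(3),rect(P))
```

```text
top y1 593 0.0149 (array([ 412.8, -173.1]), array([75.8, 52.1]), 158.0)
top y2 597 0.0154 (array([458., 114.]), array([75.3, 52.1]), 24.6)
top g 587 0.0153 (array([418.9, 323.4]), array([75.5, 52.5]), 17.7)
top 0.004 686 (array([613.6,  31.3]), array([183.4, 170.1]), 31.3)
top 0.02 76 (array([601.5,  22.1]), array([102.9,  64. ]), 170.4)
top 0.06 943 (array([610.6,  21.9]), array([137.9,  67.8]), 170.0)
top 0.082 166 (array([611.8,  20.5]), array([121.3,  78.4]), 170.7)
top red 84 [0.6511 0.0131 0.0737] [ 0.642 -0.006  0.011] [0.674 0.028 0.081] (array([660.3,  11.2]), array([33.8, 28.3]), 166.9)
top red 62 [0.5672 0.027  0.0762] [0.56  0.013 0.068] [0.577 0.04  0.082] (array([568.2,  26.8]), array([28.1, 14.9]), 81.0)
side y1 255 0.0146 (array([ 413.7, -171.3]), array([75.8, 56.6]), 160.1)
side y2 564 0.0165 (array([458.2, 114.8]), array([75.6, 54.8]), 24.0)
side g 1174 0.0156 (array([419.8, 324.9]), array([76.5, 55.6]), 16.9)
side 0.004 277 (array([558.7,  31.1]), array([88.1, 42.1]), 79.7)
side 0.02 319 (array([610.1,  28.9]), array([115.6,  54.8]), 159.7)
side 0.06 615 (array([609.5,  18.8]), array([136.2,  72.8]), 165.2)
side 0.082 123 (array([610.1,  22. ]), array([101.9,  81.4]), 171.4)
side red 37 [0.6485 0.0079 0.0732] [ 0.643 -0.013  0.065] [0.659 0.023 0.079] (array([651. ,   4.6]), array([36.8, 15.3]), 81.9)
side red 29 [0.565  0.0305 0.0732] [ 0.562 -0.     0.067] [0.572 0.045 0.079] (array([565.8,  22.3]), array([46.4,  8.7]), 94.5)
```

The top picture shows the magazine at about (296,166), long axis near vertical. The yellow cassettes are at (258,225) and (370,244), and green is at (175,238). The side view agrees. I'll overlay the magazine model on both views before moving.

Run:
```python
from h import *
M=np.array([.6108,.0212]);a=np.deg2rad(-9.6)
def box(c,a,L,B,z):
    R=np.array([[np.cos(a),-np.sin(a)],[np.sin(a),np.cos(a)]])
    q=np.array([[1,1],[-1,1],[-1,-1],[1,-1]])*[L/2,B/2]
    return np.c_[q@R.T+c,np.full(4,z)]
o=[]
for n,(x,y,w,h) in(("top",(250,120,100,100)),("side",(195,170,100,100))):
    im=cv2.imread(f"pics/{n}0.png"); s=4; raw=cv2.resize(im[y:y+h,x:x+w],None,fx=s,fy=s,interpolation=cv2.INTER_CUBIC); raw=cv2.convertScaleAbs(raw,alpha=1.6)
    for L,B,z,col in((.146,.09,.01,(0,255,0)),(.095,.071,.088,(255,0,255))):
        p=((w2p(n,box(M,a,L,B,z))-[x,y]+.5)*s).astype(np.int32); cv2.polylines(raw,[p],True,col,1)
    o.append(raw)
cv2.imwrite("pics/ov.png",np.hstack(o))
```

```text
(no output)
```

View pics/ov.png

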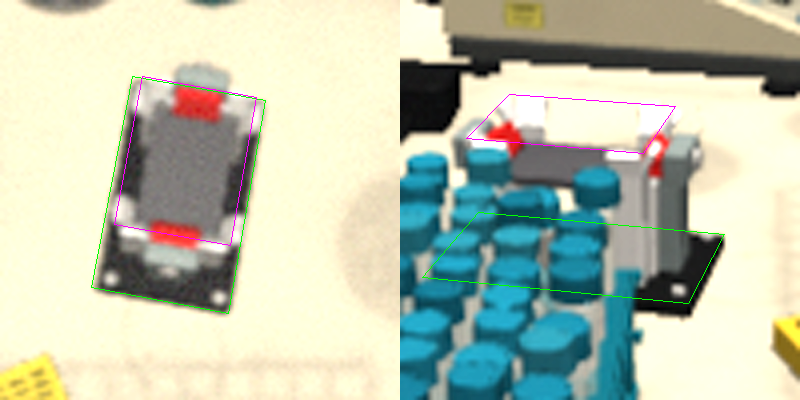

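The overlay fits the base edges and guide tops to about 1–2 mm, well within the 8 mm flare. Now I'll grasp the first cassette.

```bash
cat >> h.py <<'E'
from scipy.spatial.transform import Rotation as Ro
MAG=np.array([.6103,.0205]); MA=-9.6
def quat(deg,pos):
    best=None
    for k in(-180,0,180):
        a=np.deg2rad(deg+k); q=np.array([0,np.cos(a/2),np.sin(a/2),0])
        j=kinematics.inverse_kinematics(pos,q)
        if j is not None and (best is None or abs(j[6])<best[0]-.01): best=(abs(j[6]),q)
    return best[1]
def st(m):
    s=monitor.get_state(); print(m,"t",round(s["time"],2),"tcp",s["tcp_pos"].round(4),"F",s["force"].round(1),"open",round(s["opening"],4),"gf",round(s["gripper_force"],1),"q7",s["qpos"][6].round(2)); return s
def pick(c,deg):
    p=[*c,.12]; env.reach(p,quat(deg,p)); env.grip(.064,60); st("above")
    print("touch",env.movel([*c,.02],.15,stop_force=6)); s=st("low")
    hit=env.movel([*c,-.006],.03,stop_force=3); s=st(f"hit {hit}")
    env.movel([*c,s["tcp_pos"][2]+.002],.03); env.grip(.045,80); st("gripped")
E
python3 - <<'E'
from h import *
pick([.4131,-.1725],-21.5)
p,d=cams.camera("side"); cv2.imwrite("pics/g1.png",cv2.resize(p[140:260,250:400],None,fx=4,fy=4))
E
```

```text
above t 2.95 tcp [ 0.4131 -0.1728  0.12  ] F [ 0.4 -1.   0.1] open 0.0636 gf 0.0 q7 1.2
touch False
low t 3.77 tcp [ 0.4136 -0.1725  0.0205] F [ 0.  -0.5  0.6] open 0.0641 gf 0.0 q7 1.03
hit True t 4.61 tcp [ 0.4128 -0.1723 -0.006 ] F [-1.1 -0.2  5.5] open 0.0642 gf 3.1 q7 0.99
gripped t 5.13 tcp [ 0.4134 -0.1725 -0.0029] F [-3.7  0.8 20.4] open 0.0501 gf 88.8 q7 0.99
```

View pics/g1.png

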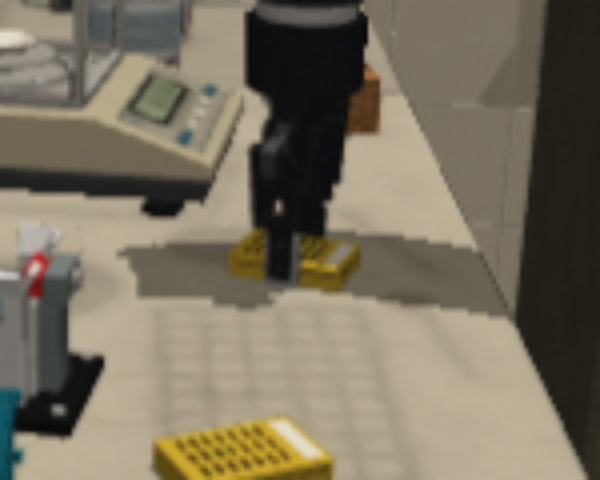

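Cassette 1 is held across its width, pads central at about (285,255) in the crop. Its underside is at TCP z + 3 mm. Next I carry it over and lower it into the guides, checking forces on the way.

```bash
cat >> h.py <<'E'
def carry(c):
    env.movel([*c,.15],.25); st("lifted")
    p=[*MAG,.16]; env.reach(p,quat(MA,p)); st("over")
    env.movel([*MAG,.098],.12); st("flare")
    for z in(.088,.080): print(env.movel([*MAG,z],.04,stop_force=15)); st(z)
E
python3 - <<'E'
from h import *
carry([.4131,-.1725])
for n,(x,y,w,h) in(("top",(240,110,100,100)),("side",(195,150,100,100))):
    p,d=cams.camera(n); cv2.imwrite(f"{n}.png",cv2.resize(p[y:y+h,x:x+w],None,fx=4,fy=4))
cv2.imwrite("pics/ins1.png",np.hstack([cv2.imread("top.png"),cv2.imread("side.png")]))
E
```

```text
lifted t 5.95 tcp [ 0.4121 -0.1725  0.1489] F [-0.3  1.2 -0.5] open 0.0503 gf 82.8 q7 1.24
over t 7.02 tcp [0.6093 0.0185 0.159 ] F [-0.1 -0.3 -0.3] open 0.0503 gf 82.8 q7 0.93
flare t 7.68 tcp [0.6106 0.0203 0.0984] F [-0.6  0.  -0.6] open 0.05 gf 82.8 q7 0.88
False
0.088 t 8.08 tcp [0.6102 0.0205 0.0879] F [ 0.1  0.1 -1.3] open 0.0503 gf 82.8 q7 0.88
False
0.08 t 8.43 tcp [0.61   0.0205 0.0796] F [-0.3  0.8 -0.1] open 0.0503 gf 82.8 q7 0.87
```

View pics/ins1.png

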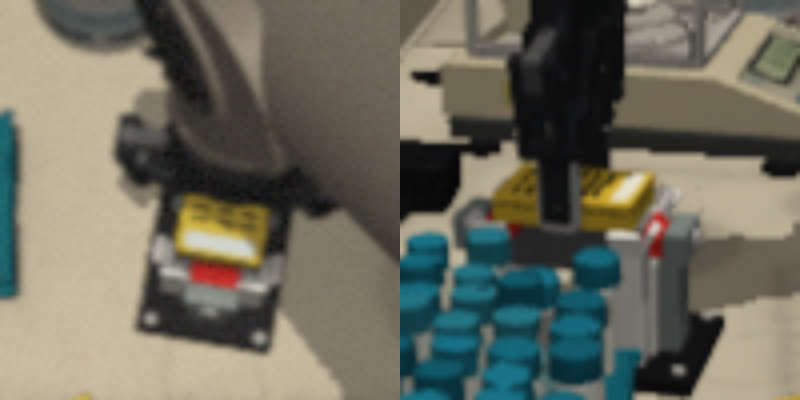

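The picture shows the cassette level and in line between the guides, its white strip above the near red lip, with no contact force yet. I'll push it in.

```bash
cat >> h.py <<'E'
def push(zs=(.068,.056,.046,.039)):
    for z in zs:
        h=env.movel([*MAG,z],.04,stop_force=45); s=st(z)
        if h: print("STOP"); return False
    return True
E
python3 - <<'E'
from h import *
push()
E
```

```text
0.068 t 8.98 tcp [0.6105 0.0207 0.0679] F [0.3 0.5 1.5] open 0.05 gf 83.3 q7 0.86
0.056 t 9.43 tcp [0.6118 0.0209 0.0565] F [3.2 1.  2.1] open 0.0501 gf 86.6 q7 0.85
0.046 t 9.83 tcp [0.6113 0.0208 0.0466] F [2.4 0.9 5.4] open 0.0502 gf 87.3 q7 0.84
0.039 t 10.16 tcp [0.6111 0.0207 0.0396] F [ 2.  -0.2  6.5] open 0.0503 gf 87.4 q7 0.83
```

```bash
cat >> h.py <<'E'
def release():
    env.grip(.085); env.dwell(.2); st("open"); s=monitor.get_state()["tcp_pos"]
    env.movel([s[0],s[1],.16],.2); st("up")
E
python3 - <<'E'
from h import *
release()
p=[.458,.1144,.16]; env.reach(p,quat(24.3,p)); st("y2")
o=[]
for n,(x,y,w,h) in(("top",(240,110,100,100)),("side",(195,150,100,100))):
    p,d=cams.camera(n); o.append(cv2.resize(p[y:y+h,x:x+w],None,fx=4,fy=4)); W=cloud(n,d)
    hsv=cv2.cvtColor(p,cv2.COLOR_BGR2HSV)
    m=(d>0)&(np.hypot(W[...,0]-.611,W[...,1]-.021)<.05)&(abs(hsv[...,0].astype(int)-25)<8)&(hsv[...,1]>120)
    P=W[m]; print(n,len(P),np.median(P,0).round(4),P.min(0).round(3),P.max(0).round(3))
    for r in mark_of("cassette_yellow_1",n): print(r["score"],c2w(n,r["at"]).round(4))
cv2.imwrite("pics/in1.png",np.hstack(o))
E
```

```text
open t 10.8 tcp [0.6102 0.0205 0.0389] F [-0.1 -0.5 -0. ] open 0.0845 gf 0.0 q7 0.83
up t 11.56 tcp [0.6094 0.0201 0.159 ] F [ 0.1 -0.3 -0.3] open 0.0847 gf 0.0 q7 0.93
y2 t 12.31 tcp [0.4584 0.1139 0.1595] F [ 0.4 -0.4  0.7] open 0.0851 gf 0.0 q7 1.26
top 521 [0.6161 0.0199 0.0651] [ 0.57  -0.012  0.007] [0.65  0.051 0.07 ]
0.91 [0.6091 0.0199 0.048 ]
side 219 [0.621  0.0231 0.0647] [ 0.585 -0.014  0.05 ] [0.644 0.05  0.067]
0.87 [ 4.567e-01  1.117e-01 -3.000e-04]
0.75 [0.6143 0.0195 0.05  ]
```

View pics/in1.png

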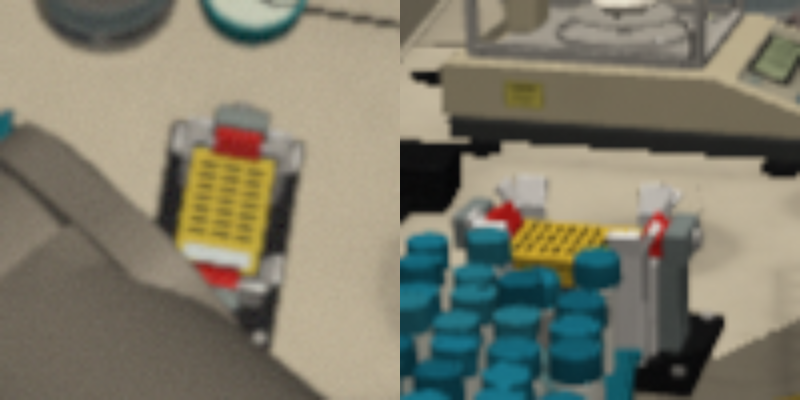

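The first cassette is held: its top measures z ≈ 65 mm in both views, and it lies flat between the red lips. Cassette 2 next.

```bash
sed -i 's/MAG=np.array(\[.6103,.0205\])/MAG=np.array([.6109,.0206])/; s/\["tcp_pos"\]\[2\]+.002\]/["tcp_pos"][2]+.0035]/' h.py
python3 - <<'E'
from h import *
c=[.458,.1144]
pick(c,24.3); carry(c)
E
```

```text
above t 14.7 tcp [0.458  0.1142 0.1199] F [-0.6  1.2  0.1] open 0.0638 gf 0.0 q7 -0.87
touch False
low t 15.52 tcp [0.4585 0.1143 0.0205] F [-0.4  0.5  0.1] open 0.064 gf 0.0 q7 -0.69
hit True t 16.36 tcp [ 0.4578  0.1143 -0.006 ] F [-0.6  0.2  5.8] open 0.0641 gf 3.0 q7 -0.65
gripped t 16.93 tcp [ 0.458   0.1144 -0.002 ] F [-3.3 -0.3  9.9] open 0.0502 gf 82.6 q7 -0.65
lifted t 17.68 tcp [0.4571 0.1147 0.149 ] F [-0.4  0.3 -0.7] open 0.0499 gf 83.1 q7 -0.92
over t 18.43 tcp [0.6099 0.0201 0.1582] F [-0.5  0.7 -1.2] open 0.0499 gf 83.0 q7 -1.19
flare t 19.1 tcp [0.6111 0.0207 0.0984] F [-0.1  0.8 -1.5] open 0.05 gf 83.0 q7 -1.14
False
0.088 t 19.5 tcp [0.6108 0.0206 0.0879] F [-0.2 -0.  -1.1] open 0.0504 gf 83.0 q7 -1.13
False
0.08 t 19.85 tcp [0.6106 0.0206 0.0796] F [ 1.4 -0.5 -0.7] open 0.0502 gf 83.0 q7 -1.12
```

Run:
```python
from h import *
s=monitor.get_state(); q=s["orientation"]; print(q.round(3), np.rad2deg(2*np.arctan2(q[2],q[1])))
o=[]
for n,(x,y,w,h) in(("top",(240,110,100,100)),("side",(195,150,100,100))):
    p,d=cams.camera(n); o.append(cv2.resize(p[y:y+h,x:x+w],None,fx=4,fy=4))
cv2.imwrite("pics/ins2.png",np.hstack(o))
```

```text
[ 0.     0.996 -0.084 -0.   ] -9.602657687844117
```

View pics/ins2.png

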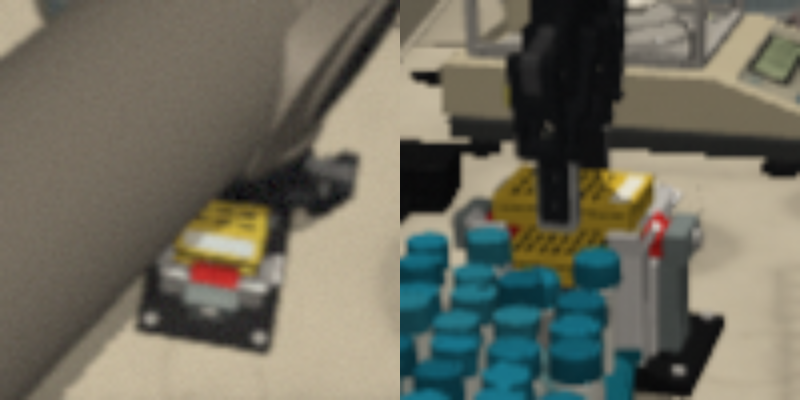

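The second cassette sits in line with the guides, above the first one. I'll push it in, release and check.

Run:
```python
from h import *
if push((.068,.056,.046,.0385)):
    release()
    p=[.45,-.12,.2]; env.reach(p,quat(-20,p)); st("away")
    o=[]
    for n,(x,y,w,h) in(("top",(240,110,100,100)),("side",(195,150,100,100))):
        p,d=cams.camera(n); o.append(cv2.resize(p[y:y+h,x:x+w],None,fx=4,fy=4)); W=cloud(n,d)
        hsv=cv2.cvtColor(p,cv2.COLOR_BGR2HSV)
        m=(d>0)&(np.hypot(W[...,0]-.611,W[...,1]-.021)<.05)&(abs(hsv[...,0].astype(int)-25)<8)&(hsv[...,1]>120)&(W[...,2]>.055)
        P=W[m]; print(n,len(P),np.median(P,0).round(4),P.max(0).round(3),"plane",np.linalg.lstsq(np.c_[P[:,:2],np.ones(len(P))],P[:,2],rcond=None)[0].round(3))
        for r in mark_of("cassette_yellow_1",n): print(round(r["score"],2),c2w(n,r["at"]).round(4))
    cv2.imwrite("pics/in2.png",np.hstack(o))
```

```text
0.068 t 20.4 tcp [0.6119 0.0204 0.0685] F [ 0.4 -0.1  5.4] open 0.0503 gf 83.9 q7 -1.11
0.056 t 20.85 tcp [0.6121 0.0202 0.0563] F [ 3.8 -0.7  2.1] open 0.05 gf 83.9 q7 -1.1
0.046 t 21.25 tcp [0.6117 0.0203 0.0465] F [ 2.2 -1.1  4.6] open 0.0501 gf 84.3 q7 -1.09
0.0385 t 21.59 tcp [0.6115 0.0204 0.039 ] F [ 2.6 -0.7  4.5] open 0.0499 gf 84.3 q7 -1.08
open t 22.23 tcp [0.6108 0.0206 0.0384] F [0.2 0.1 0.1] open 0.0847 gf 0.0 q7 -1.08
up t 22.99 tcp [0.6101 0.0211 0.159 ] F [ 0.6 -0.1 -1. ] open 0.0851 gf 0.0 q7 -1.19
away t 23.87 tcp [ 0.4514 -0.1189  0.1999] F [ 0.3  0.5 -0.2] open 0.0849 gf 0.0 q7 -1.13
top 491 [0.6165 0.0201 0.0652] [0.651 0.05  0.07 ] plane [ 0.009 -0.001  0.06 ]
0.94 [0.612  0.0204 0.0524]
side 213 [0.6213 0.0223 0.0648] [0.645 0.063 0.082] plane [-0.016 -0.032  0.075]
0.49 [0.6088 0.013  0.0478]
```

View pics/in2.png

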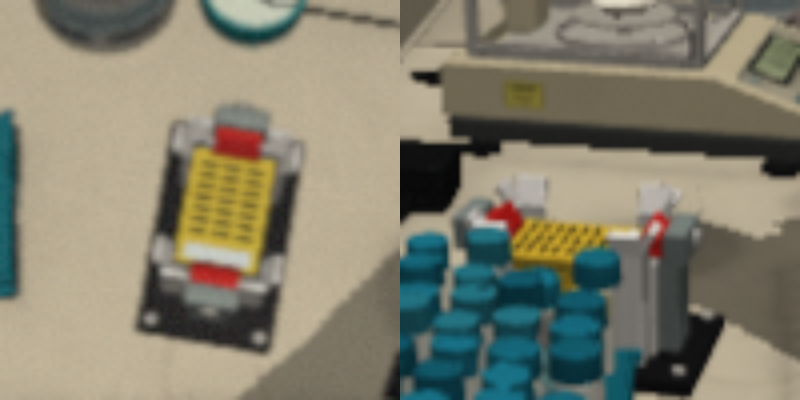

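The second cassette's top is at 65 mm, flat, centred and below the lips. The first is no longer visible, so it is beneath it. The arm is clear, so I'm handing in.

```bash
python3 -c "
from h import *
print(env.job_done())"
```

```text
the job is handed in; nothing more can be done
None
```

Both yellow cassettes are stacked flat in the magazine beneath the red lips (top of the upper one measured at about 65 mm, lips at 66 mm), the arm never went near the green one, and the job was handed in with the robot's clock at about 24 s of 51 s; no verdict was returned.

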